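# Take the blade cassette out of a kitchen slicer

### The arm

A 6-joint arm with a two-finger parallel gripper is mounted at the origin on a cart in front of the work surface, level with it; the furniture and walls round the work are solid. World frame = base frame: x ahead of the robot, y to its left, z up, the work surface at z = 0. Lengths are in m, angles in rad, forces in N, time in s.
With the tool pointing down it reaches from about 0.425 to 0.95 m from the base axis. Payload 3.5 kg.
Tool frame: the origin (TCP) lies between the finger pads; the fingertips stand 22 mm ahead of it and the grasp point (between the pads) lies 3 mm ahead of it (ctrl.nose_length is the z of the fingertips in the tool frame, in m); z points along the fingers, y is the line along which they close (so a half turn about z gives the same grasp; the last joint's range is limited). The gripper opens to 85 mm and grips with 20 to 120 N. Pads are 22 mm wide; open, the fingers measure 114 mm over their backs; the gripper's body (76 mm by 85 mm) begins 54 mm behind the grasp point. The pads swing forward as they close: fully open they stand 13 mm farther back than shut.
Start: joints at [-1.38, 0.286, 1.577, -0, 1.279, -0.15], TCP at [0.226, -0.636, 0.253] pointing down, gripper open.
Joint ranges: [-2.77, 2.77], [-0.9, 2.22], [0.21, 2.48], [-1.53, 4.67], [0.24, 2.81], [-2.84, 2.84]. Speed limits (rad/s): [2.79, 2.79, 3.14, 3.14, 3.14, 3.14].

### API

Orientations are given as a unit quaternion [x, y, z, w].
In Python, from plant import ctrl gives the robot as it stands. The module is installed in compiled form; this text tells all that it offers.
- The arm moves only by the tool send_rows, never from a script. Its argument "rows" is text: rows parted by semicolons, each of 7 numbers parted by spaces: the turn, a rotation vector about the tool's x, y, z in normalised numbers (1 is pi rad), then the shift along the tool's x, y, z in parts of the range, where 1.0 means 400 mm, then the opening, from -1 (shut) to 1 (fully open). A call has 1 to 8 rows; each row is the pose to reach, as a shift and turn from the pose commanded when the call began, along the tool's axes at that moment; what a row does not reach only later rows make up. A row lasts 1/8 s, in which the tool goes at most 62.5 mm and 10.7 degrees, less where a joint would pass 70% of its speed; a pose out of reach is approached as far as the arm can. A shift or turn number past 1, either way, is cut back to 1. A call with a gripper value outside its range is refused whole. The fingers move at their own pace and stop on an object; "grip_force" is the grip in N (left out, the last holds). Time passes only in rows, so rows that repeat a pose let the fingers close. It gives the time, the measured TCP pose, the force, the opening and the grip force at its end, in the units of the state.
- ctrl.get_state(): the state, without advancing time (a new reading comes with each control period).
- ctrl.read_camera(name): name is "scene" or "top" or "wrist"; returns a dict with "color" (480x640x3 uint8, red, green, blue), "fx", "fy", "cx", "cy" (pixels), "extrinsics" (4x4, takes a point from world to camera coordinates). Camera axes: x right, y down, z forward; pixel columns grow to the right and rows downward; lengths in m; the calibration is good to about 2 mm. A picture is of the moment at which its call begins. There is no depth.
- ctrl.sign_off(): hands the job in; it is judged then, once.
Trained networks look in a picture, given as the dict that the camera call returned (one of the last four; its "shot" number tells which), for a name from the list of things; names that differ only in an ending like _2 or _b are one class to them, and where a whole thing is asked for, a point or a joint stands for the part that bears it (a point fixed in the world has none). Each returns a list of dicts, best first, with "p" (0 to 1); they miss things now and then, are a little off and sometimes report something else, mostly with a low value. They report only what shows in the picture. A call takes as long as a camera call. They do not tell look-alikes from the thing itself.
- ctrl.look_for(picture, target): "position" ([x, y, z] in m, in the coordinates of the camera as it stood for that picture, good to about 4 mm: the middle of the surface that is visible of it).
The state is a dict: "time": time; "qpos": joint angles; "dq": joint speeds; "joint_efforts": joint torques, N m; "eef_pos": TCP position; "tcp_rot": TCP orientation; "contact_force": force on the tool from outside, world axes, zero at the start; "wrist_torque": the same for the moment, N m; "opening": opening from 0.0 (shut) to 1.0 (fully open); "finger_force": force on a finger pad.
Only numpy, scipy, OpenCV 4.12 (cv2) and the standard library are available. Lean on these libraries where they do the work, as an engineer would, in place of code of your own. Each camera call takes 0.05 s, during which the arm holds its last target. There are 200 camera calls.

### The job

Take the blade cassette out of the small white slicer so that it can be rinsed: first slide the thickness grip on the slicer's handle fully back to its closed stop, away from the blade, which unlocks the cassette; then pinch the two side catches together and lift the cassette straight up out of the slicer. Finish while still holding it by its pinched catches, level and still, a hand's breadth clear above the slicer; keep the fingers off the blade and leave the other things on the worktop where they are.

Things in the scene. Friction and masses are not known exactly. Their poses are not given: they have to be found in the camera images.
- slicer: compact white slicer fixed to the worktop, 215 x 51 mm. Origin on the worktop under its middle, z up, +x from the handle to the blade. Along x in mm: handle -110 to -40 (flat top 74 up), ribbed runway to 28 (80 up, sinks 3.6 as the slide opens), cassette 31 to 79, outfeed to 105. Side rails from x -42 on, outer faces 25.5 off the middle, tops 86 up, broken for 33 mm at the catches; clear tub below
- seat (a point): fixed point of the slicer where the cassette's origin lies when it is fully seated: 55 mm along the slicer's +x from its origin, on its middle line, 58 mm above the worktop
- slide (a joint): thickness slide on the handle, m: 0 = closed stop at the handle's end, 0.024 = thickest cut, growing toward the blade (slicer's +x). Starts between 0.012 and 0.024, rubs with about 2 N, stays where left. Above 0.004 its two lock bars stand in the cassette behind the catches: these cannot be pressed and the cassette cannot rise; at 0 they are clear
- slide_grip (a point): middle of the top edge of the thickness slide's upright grip: a grey fin 20 mm long (slicer's x), 10 mm thick (y), its top 96 mm above the worktop and 22 mm above the handle's flat top. It stands on the middle line at slicer x = -85 mm plus the slide's value; pinch it from above across its thickness, or push it
- cassette: grey blade cassette, 47 mm long (x), body 40 mm wide, 63 mm over its two side catches, 0.08 to 0.17 kg, loose in its pocket with 1.5 mm play. Origin: centre of the body's underside, axes parallel to the slicer's when seated; deck 22 mm and catch tops 27 mm above the origin (85 mm above the worktop when seated)
- catch_left (a joint): side catch on the cassette's +y side, m: 0 = sprung out, hooked under the slicer's rail; 0.005 = pressed fully in. Needs more than 0.003 to come free of the rail; a spring pushes it out with 2 N (at 0) to 4.5 N (at 0.005)
- catch_right (a joint): the same catch on the -y side
- catch_left_face (a point): middle of the left catch's ribbed outer face, 32 mm to +y of the cassette's middle line, 10 mm above its origin. The face is 30 mm long (x) and 34 mm tall, 51 to 85 mm above the worktop when seated; it stands 6 mm outside the slicer's rail, 1 mm when fully pressed: the two faces are 63 mm apart free, 53 mm pressed
- catch_right_face (a point): the same point of the right catch, on the -y side
- blade: steel blade across the cassette's deck, 11 x 25 x 2 mm, its cutting edge toward the runway (-x), between the catches and 5 mm lower than their tops. Origin same as the cassette's
- food_guard: bystander: white mushroom-shaped food holder of the slicer, 72 mm across, 44 mm tall; origin under its centre
- garlic: bystander: garlic bulb, 61 x 59 x 60 mm; origin under its centre
- teaspoon: bystander: steel teaspoon, 133 x 29 x 11 mm, lying; origin under its centre, x along it
- lemon: bystander: lemon, 76 x 57 x 59 mm; origin under its centre
- peeler: bystander: white vegetable peeler, 170 x 25 x 18 mm, lying; origin under its centre, x along it
- food_tub: bystander: small clear food tub with a lid, 69 x 99 x 46 mm; origin under its centre
Not all that is in view belongs to the job. Several things have the shape of the cassette; the one meant has the colours described above.

How it is judged:
By the outcome, as a careful person would: the job done as asked, in the order asked, and still so for the second after the job is handed in, while the arm keeps its last pose, push and grip.
It also fails if it takes over 43 s, if anything falls off the work surface, if the arm or the gripper's body presses on something with over 40 N, if the wrist force passes 120 N, or if a joint passes its speed limit or range.

## Working session

There is one attempt and no reset: what is moved stays moved. The work goes in short steps, Python scripts to look and compute and a tool call to move; the robot and the scene stay as the last step left them, time stands still between calls to the robot, and variables do not carry over. Pictures are saved under pics/ and viewed, at most 10 in all, crops included, and the job is handed in when it is done.

Besides the shell and the picture viewer there is one more tool, called as name(argument=value, ...) on one line, values as JSON. send_rows: Moves the arm, as the interface text tells. Its arguments: {"type":"object","properties":{"rows":{"type":"string"},"grip_force":{"type":"number"}},"required":["rows"]}

```bash
mkdir -p pics; cat > h.py <<'E'
import numpy as np, cv2
from plant import ctrl
from scipy.spatial.transform import Rotation as R
np.set_printoptions(precision=4,suppress=True)
def cam(n,save=None):
    p=ctrl.read_camera(n)
    if save: cv2.imwrite(f'pics/{save}.png',p['color'][:,:,::-1])
    return p
def w(p,c):
    E=np.array(p['extrinsics']); return E[:3,:3].T@(np.array(c)-E[:3,3])
def look(p,t,k=4):
    return [(round(d['p'],2),w(p,d['position'])) for d in ctrl.look_for(p,t)[:k]]
def proj(p,X):
    E=np.array(p['extrinsics']); c=E[:3,:3]@np.array(X)+E[:3,3]
    return np.array([p['fx']*c[0]/c[2]+p['cx'],p['fy']*c[1]/c[2]+p['cy']])
E
python3 - <<'E'
from h import *
for n in ['top','scene']:
    p=cam(n,n+'0')
    print(n, 'cam at', w(p,[0,0,0]))
    for t in ['slicer','cassette','slide_grip','catch_left_face','catch_right_face','blade','food_guard']:
        for q,X in look(p,t): print(t,q,X,proj(p,X).round())
s=ctrl.get_state(); print(s['time'],s['eef_pos'],s['tcp_rot'],s['opening'],ctrl.nose_length)
E
```

```text
top cam at [0.3472 0.2327 0.974 ]
slicer 0.88 [0.5101 0.1114 0.0764] [371. 238.]
cassette 0.91 [0.5871 0.089  0.0819] [377. 195.]
cassette 0.86 [0.3552 0.1328 0.0322] [371. 327.]
catch_right_face 0.59 [0.5725 0.0627 0.0866] [393. 200.]
blade 0.48 [0.3626 0.1361 0.0294] [369. 323.]
food_guard 0.58 [0.5045 0.2341 0.0103] [305. 256.]
scene cam at [0.1791 0.6237 0.7351]
cassette 0.77 [0.5866 0.0899 0.0794] [347. 208.]
cassette 0.72 [0.594  0.1123 0.0802] [338. 212.]
cassette 0.6 [0.3552 0.1328 0.0266] [422. 297.]
slide_grip 0.69 [0.4708 0.135  0.0844] [378. 247.]
catch_left_face 0.53 [0.3794 0.1166 0.0343] [418. 283.]
catch_left_face 0.42 [0.5944 0.1185 0.0784] [335. 214.]
catch_right_face 0.79 [0.3423 0.1471 0.0274] [424. 306.]
catch_right_face 0.42 [0.5778 0.0614 0.0848] [359. 202.]
blade 0.63 [0.5791 0.0918 0.0817] [349. 210.]
blade 0.46 [0.3631 0.1359 0.0307] [418. 295.]
food_guard 0.83 [0.493  0.2264 0.01  ] [336. 291.]
food_guard 0.15 [0.5125 0.1267 0.0755] [363. 237.]
0.8 [ 0.2257 -0.6362  0.2534] [0.9855 0.1696 0.     0.    ] 1.0005475879490053 0.022
```

View pics/top0.png

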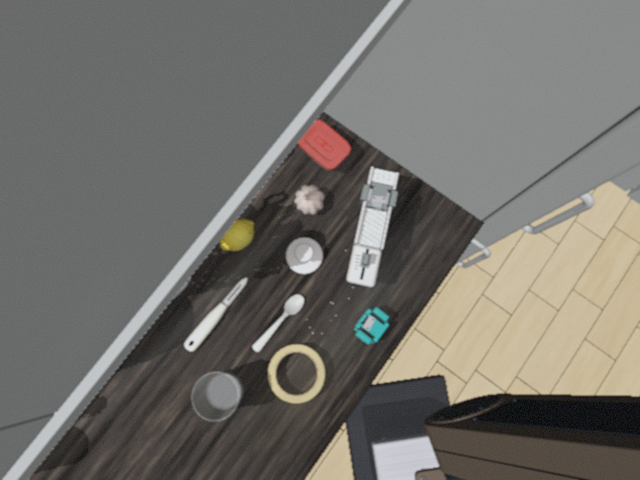

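View pics/scene0.png

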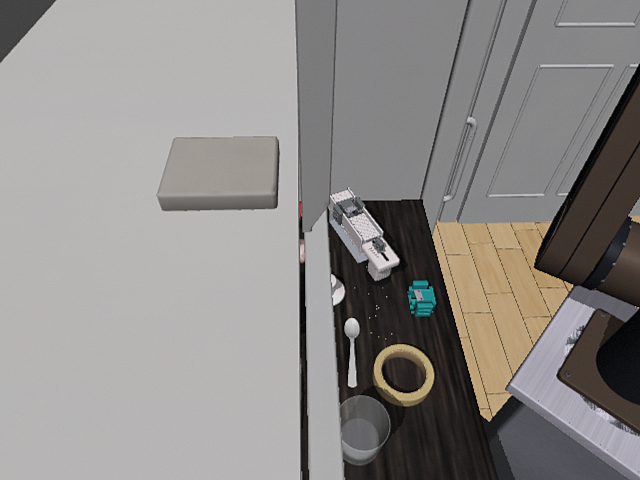

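The slicer runs in the top view from its handle (362,275) to the outfeed (382,175). The grey cassette is at (377,195) and the grip at (366,258). The teal look-alike at (371,326) isn't the one to take. A tall wall stands along the left, and a cabinet closes the far end along (325,112)-(483,220).

```bash
cat >> h.py <<'E'
def ray(p,uv,z):
    E=np.array(p['extrinsics']); o=w(p,[0,0,0])
    d=E[:3,:3].T@np.array([(uv[0]-p['cx'])/p['fx'],(uv[1]-p['cy'])/p['fy'],1]); return o+d*(z-o[2])/d[2]
def move(Xg,yaw):
    "shift/turn (tool axes, mm, deg) to put TCP at Xg with yaw of tool x"
    s=ctrl.get_state(); r=R.from_quat(s['tcp_rot']); X=np.array(s['eef_pos'])
    rt=R.from_euler('z',yaw,degrees=True)*R.from_quat([1,0,0,0])
    return (r.inv()*rt).as_rotvec(degrees=True).round(2), (r.inv().apply(np.array(Xg)-X)*1000).round(1)
E
python3 - <<'E'
from h import *
p=cam('top'); q=cam('wrist')
for uv in [(325,112),(483,220),(325,112),(300,150),(250,225),(60,415),(335,440)]: print(uv,ray(p,uv,0))
s=ctrl.get_state(); r=R.from_quat(s['tcp_rot']); E=np.array(q['extrinsics'])
print('wristcam in tool',r.inv().apply(w(q,[0,0,0])-s['eef_pos'])*1000); print((E[:3,:3]@r.as_matrix()).round(3),q['fx'],p['fx'])
# slicer ends in top at handle top / outfeed
for a,z in [((348,281),.074),((376,286),.074),((370,168),.08),((398,173),.08)]: print(a,ray(p,a,z))
im=p['color'][150:310,320:430][:,:,::-1]; t=cv2.resize(im,None,fx=3.6,fy=3.6,interpolation=cv2.INTER_CUBIC)
P=cam('scene'); im=P['color'][180:300,310:420][:,:,::-1]; t2=cv2.resize(im,(400,436),interpolation=cv2.INTER_CUBIC)
o=np.zeros((576,796,3),np.uint8); o[:t.shape[0],:396]=t[:576]; o[:436,396:]=t2; cv2.imwrite('pics/c1.png',o)
c=np.array([.534,.104,0]);u=np.array([.96,-.28,0])
for g in [(.45,-.30,.25),(.47,.123,.25)]:
    print(g,move(g,-16.2))
E
```

```text
(325, 112) [0.7996 0.1526 0.    ]
(483, 220) [ 0.5282 -0.1224  0.    ]
(325, 112) [0.7996 0.1526 0.    ]
(300, 150) [0.7246 0.215  0.    ]
(250, 225) [0.5837 0.3338 0.    ]
(60, 415) [0.2788 0.7196 0.    ]
(335, 440) [0.1656 0.2274 0.    ]
wristcam in tool [  70.0103   -0.7069 -118.8101]
[[-0.     1.     0.   ]
 [-0.962 -0.    -0.272]
 [-0.272 -0.     0.962]] 336.94821861948753 506.46594135585866
(348, 281) [0.4393 0.1651 0.074 ]
(376, 286) [0.4235 0.1173 0.074 ]
(370, 168) [0.6401 0.0929 0.08  ]
(398, 173) [0.6231 0.0433 0.08  ]
(0.45, -0.3, 0.25) (array([-0.  , -0.  , 35.73]), array([ 323.8, -241.8,    3.3]))
(0.47, 0.123, 0.25) (array([-0.  , -0.  , 35.73]), array([ 484.1, -633.8,    3.4]))
```

View pics/c1.png

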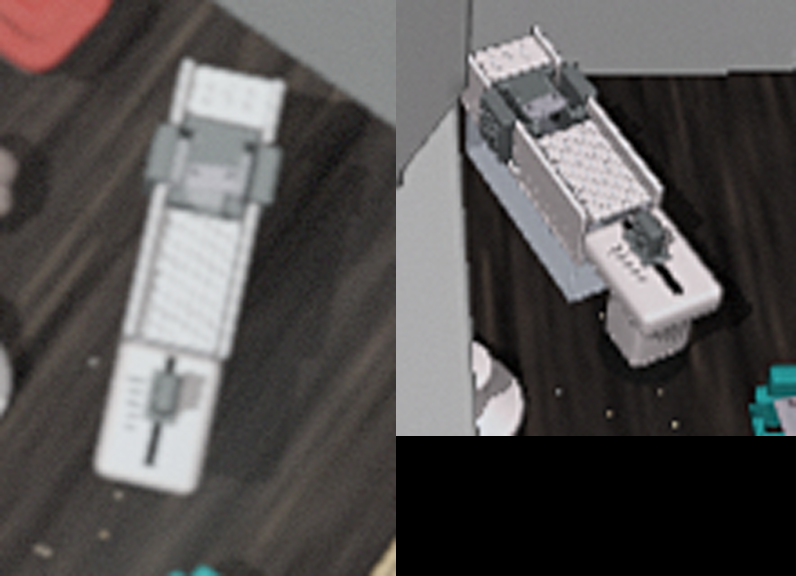

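The slicer axis is at about -20° in yaw, with its centre near (0.533,0.104). The closed stop lies toward the robot. I'll turn the wrist camera away from the cabinet corner at (0.528,-0.122) while swinging in close to the base.

Careful with the scale: shifts go in shares of 400 mm and turns go in shares of pi rad. That gives: -245 mm / 400 = -0.6125, -214 mm / 400 = -0.535, -80 degrees / 180 = -0.4444.

send_rows(rows="0 0 -0.0556 0.0525 -0.0775 0 1;0 0 -0.1111 0.105 -0.1525 0 1;0 0 -0.1667 0.155 -0.23 0 1;0 0 -0.2222 0.2075 -0.305 0 1;0 0 -0.2778 0.26 -0.3825 0 1;0 0 -0.3333 0.31 -0.46 0 1;0 0 -0.3889 0.3625 -0.535 0 1;0 0 -0.4444 0.415 -0.6125 0 1")

```text
time: 1.95
eef_pos: [0.3004, -0.3487, 0.2536]
tcp_rot: [0.644, 0.765, -0.0, 0.0]
contact_force: [0.2, -1.0, 0.3]
opening: 0.999
finger_force: 0.0
```

```bash
python3 - <<'E'
from h import *
s=ctrl.get_state(); print(s['time'],s['eef_pos'],s['qpos'],s['contact_force'])
for g in [(.38,-.22,.253),(.425,-.07,.253),(.44,.06,.253)]: print(move(g,160))
E
```

```text
1.95 [ 0.3004 -0.3487  0.2536] [-1.0807 -0.2057  2.0843  0.0001  1.2623 -1.2525] [ 0.2215 -1.0202  0.3266]
(array([ -0.  ,   0.04, -60.16]), array([113.2, 100.4,   0.5]))
(array([ -0.  ,   0.04, -60.16]), array([253.3, 170.4,   0.5]))
(array([ -0.  ,   0.04, -60.16]), array([378.8, 207.4,   0.4]))
```

Scaled: 372 mm / 400 = 0.93, 253 mm / 400 = 0.6325, -60 degrees / 180 = -0.3333.

send_rows(rows="0 0 -0.0444 0.095 0.0825 0 1;0 0 -0.0889 0.1875 0.1675 0 1;0 0 -0.1333 0.2825 0.25 0 1;0 0 -0.1778 0.4 0.31 0 1;0 0 -0.2222 0.5175 0.3675 0 1;0 0 -0.2667 0.6325 0.425 0 1;0 0 -0.3056 0.7825 0.4725 0 1;0 0 -0.3333 0.93 0.515 0 1")

```text
time: 2.95
eef_pos: [0.4419, 0.0531, 0.2539]
tcp_rot: [0.176, 0.984, 0.0, 0.001]
contact_force: [0.9, 0.5, 0.4]
opening: 1.001
finger_force: 0.0
```

```bash
python3 - <<'E'
from h import *
p=cam('wrist','w1'); s=ctrl.get_state(); print(s['time'],s['eef_pos'],s['qpos'],s['contact_force'])
for t in ['slicer','cassette','slide_grip','catch_left_face','catch_right_face','blade']:
    for a,X in look(p,t): print(t,a,X,proj(p,X).round())
E
```

```text
3.0 [0.4415 0.0597 0.2538] [-0.0972 -0.2448  2.1158  0.006   1.2697 -1.3238] [-2.4158  2.0464  0.1319]
slicer 0.59 [0.5036 0.112  0.0704] [396. 260.]
slicer 0.3 [0.5745 0.0626 0.0812] [371. 344.]
cassette 0.79 [0.3553 0.1306 0.0242] [359. 101.]
cassette 0.6 [0.5831 0.0759 0.0794] [386. 346.]
cassette 0.49 [0.5038 0.1132 0.0733] [398. 261.]
slide_grip 0.65 [0.4707 0.129  0.0857] [408. 226.]
catch_left_face 0.71 [0.3802 0.1102 0.0368] [349. 134.]
catch_left_face 0.57 [0.5968 0.0995 0.0791] [413. 350.]
catch_right_face 0.86 [0.346  0.142  0.0306] [369.  86.]
catch_right_face 0.73 [0.582  0.0879 0.0778] [397. 341.]
catch_right_face 0.57 [0.5665 0.0618 0.0843] [368. 339.]
blade 0.83 [0.3626 0.1304 0.0298] [362. 108.]
blade 0.54 [0.5846 0.0874 0.0754] [397. 342.]
blade 0.37 [0.5841 0.0801 0.0778] [390. 345.]
```

View pics/w1.png

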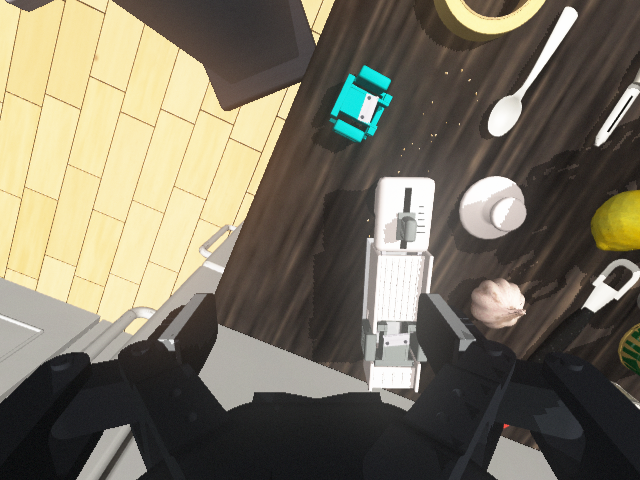

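The wrist view shows the slicer running vertically at column ~400. The fin is at (407,229), the runway at (397,285) and the cassette at (395,342). The food guard (492,208) and garlic (498,303) stand clear to the right.

```bash
python3 - <<'E'
from h import *
p=cam('wrist','w2'); s=ctrl.get_state(); print(s['time'],s['eef_pos'])
for uv,z in [((376,178),.074),((435,179),.074),((375,245),.074),((432,250),.074),((368,237),.086),((362,325),.086),((432,253),.086),((431,300),.086),((402,216),.096),((413,216),.096)]: print(uv,ray(p,uv,z))
g=np.array([.470,.127,.20]); print(move(g,160), proj(p,[.47,.127,.09]))
im=p['color'][165:395,340:460][:,:,::-1]; cv2.imwrite('pics/c2.png',cv2.resize(im,None,fx=2.6,fy=2.6,interpolation=cv2.INTER_CUBIC)[:598])
E
```

```text
3.35 [0.4419 0.0499 0.2534]
(376, 178) [0.4228 0.1141 0.074 ]
(435, 179) [0.4418 0.1621 0.074 ]
(375, 245) [0.4807 0.0945 0.074 ]
(432, 250) [0.5039 0.1425 0.074 ]
(368, 237) [0.4674 0.0902 0.086 ]
(362, 325) [0.5479 0.0577 0.086 ]
(432, 253) [0.5016 0.139  0.086 ]
(431, 300) [0.5457 0.126  0.086 ]
(402, 216) [0.457  0.1219 0.096 ]
(413, 216) [0.4602 0.1305 0.096 ]
(array([-0.01,  0.01, -0.62]), array([ 0.8, 82.1, 53.3])) [410.2921 226.4382]
```

View pics/c2.png

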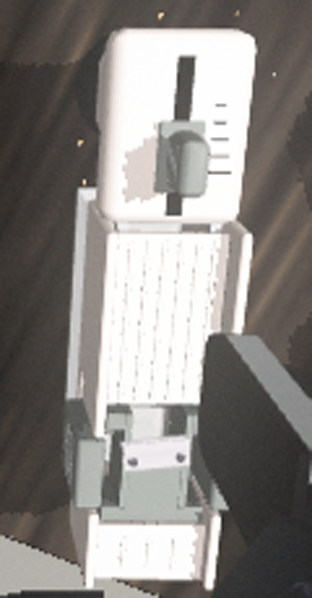

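```bash
python3 - <<'E'
from h import *
p=cam('wrist'); s=ctrl.get_state(); print(s['time'],s['eef_pos'])
f=lambda x,y,z: ray(p,(340+x/2.6,165+y/2.6),z)
for n,c in dict(slot1=(186,60,.074),slot2=(175,205,.074),hL=(105,120,.074),hR=(249,120,.074),hfront=(186,29,.074),fin0=(181,165,.096),fin1=(208,165,.096),finf=(193,133,.096),finb=(193,196,.096),railL=(107,235,.086),railR=(251,235,.086),railLo=(92,583,.086),railRo=(212,583,.086),
 ck0=(100,470,.085), s1=(130,457,.08), s2=(183,457,.08)).items(): print(n,f(*c)[:2])
E
```

```text
3.4 [0.4419 0.0498 0.2534]
slot1 [0.4422 0.1405]
slot2 [0.4902 0.1225]
hL [0.4522 0.1085]
hR [0.4698 0.1551]
hfront [0.4322 0.1434]
fin0 [0.4696 0.1247]
fin1 [0.4727 0.1329]
finf [0.4608 0.1312]
finb [0.481  0.1254]
railL [0.4878 0.0956]
railR [0.5052 0.142 ]
railLo [0.6215 0.047 ]
railRo [0.6379 0.0906]
ck0 [0.5756 0.0652]
s1 [0.5776 0.0773]
s2 [0.5847 0.0961]
```

Two estimates of the fin agree at (0.471,0.129), so the slide is at about 0.017 with the axis at -20.5°. I'll go above the fin and down.

```bash
python3 - <<'E'
from h import *
for g in [(.471,.1285,.22),(.471,.1285,.101)]: print(move(g,159.5))
E
```

```text
(array([-0.  ,  0.01, -0.14]), array([ 0.5, 83.9, 33.4]))
(array([-0.  ,  0.01, -0.14]), array([  0.5,  83.9, 152.4]))
```

Scaled: 152 mm / 400 = 0.38, 138 mm / 400 = 0.345.

send_rows(rows="0 0 0 0 0.105 0.025 0.2;0 0 0 0 0.21 0.075 0.2;0 0 0 0 0.21 0.175 0;0 0 0 0 0.21 0.275 0;0 0 0 0 0.21 0.345 0;0 0 0 0 0.21 0.38 0;0 0 0 0 0.21 0.38 0", grip_force=30)

```text
time: 4.28
eef_pos: [0.471, 0.1291, 0.1008]
tcp_rot: [0.178, 0.984, -0.0, -0.001]
contact_force: [0.3, 0.3, 1.1]
opening: 0.497
finger_force: 0.0
```

```bash
python3 - <<'E'
from h import *
p=cam('wrist','w3'); s=ctrl.get_state(); print(s['time'],s['eef_pos'],s['opening'],s['contact_force'])
print(proj(p,[.471,.1285,.096]),look(p,'slide_grip'),look(p,'cassette'))
cv2.imwrite('pics/c3.png',cv2.resize(p['color'][100:480,200:520][:,:,::-1],None,fx=1.5,fy=1.5))
E
```

```text
4.325 [0.4718 0.1294 0.1018] 0.4994495028492383 [0.9716 0.7527 0.4241]
[312.2086 319.663 ] [(0.96, array([0.4708, 0.1326, 0.0883]))] [(0.96, array([0.3558, 0.1352, 0.0254]))]
```

View pics/c3.png

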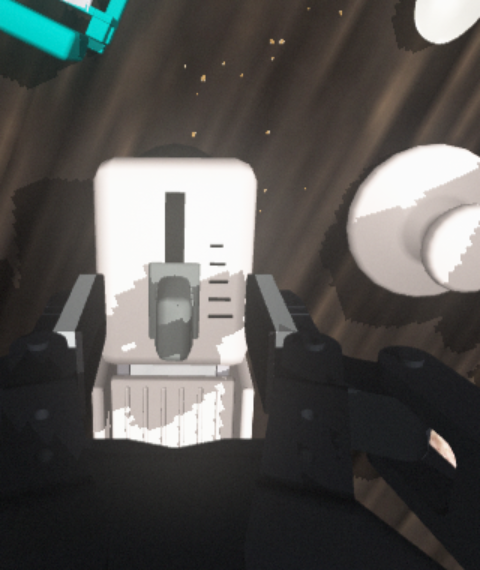

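The fin (crop column 174) is centred between the pads (104 and 248). I'll close on it and then pull back.

Scaled: 14 mm / 400 = 0.035, 12 mm / 400 = 0.03.

send_rows(rows="0 0 0 0 0 0 -1;0 0 0 0 0 0 -1;0 0 0 0 0 0 -1;0 0 0 0 0 0 -1;0 0 0 0.01 0 0 -1;0 0 0 0.02 0 0 -1;0 0 0 0.03 0 0 -1;0 0 0 0.035 0 0 -1", grip_force=40)

```text
time: 5.42
eef_pos: [0.4588, 0.1335, 0.1025]
tcp_rot: [0.178, 0.984, -0.001, 0.001]
contact_force: [-1.1, -6.5, 3.2]
opening: 0.108
finger_force: 41.2
```

Scaled: 6 mm / 400 = 0.015, 4 mm / 400 = 0.01.

send_rows(rows="0 0 0 0.005 0 0 -1;0 0 0 0.01 0 0 -1;0 0 0 0.015 0 0 -1;0 0 0 0.015 0 0 -1")

```text
time: 5.92
eef_pos: [0.4543, 0.1353, 0.1025]
tcp_rot: [0.177, 0.984, -0.002, 0.003]
contact_force: [3.5, -7.5, -0.4]
opening: 0.103
finger_force: 40.8
```

```bash
python3 - <<'E'
from h import *
s=ctrl.get_state(); r=R.from_quat(s['tcp_rot']); print(s['time'],s['eef_pos'],'F tool',r.inv().apply(s['contact_force']),s['opening'])
E
```

```text
5.925 [0.4543 0.1353 0.1025] F tool [-5.9008 -5.8298  0.431 ] 0.10272880045961372
```

Scaled: 4 mm / 400 = 0.01, 2 mm / 400 = 0.005.

send_rows(rows="0 0 0 0.005 0 0 -1;0 0 0 0.01 0 0 -1;0 0 0 0.01 0 0 -1")

```text
time: 6.3
eef_pos: [0.4539, 0.1354, 0.1026]
tcp_rot: [0.177, 0.984, -0.002, 0.008]
contact_force: [15.5, -11.7, -11.1]
opening: 0.104
finger_force: 39.4
```

```bash
python3 - <<'E'
from h import *
s=ctrl.get_state(); r=R.from_quat(s['tcp_rot']); print(s['time'],s['eef_pos'],'F tool',r.inv().apply(s['contact_force']),s['opening'])
p=cam('wrist','w4'); print(look(p,'slide_grip'))
cv2.imwrite('pics/c4.png',cv2.resize(p['color'][160:440,200:440][:,:,::-1],None,fx=2,fy=2))
E
```

```text
6.3 [0.4539 0.1354 0.1026] F tool [-18.4209  -5.5219  11.3785] 0.10419545748428995
[(0.83, array([0.4492, 0.1398, 0.0908])), (0.73, array([0.4982, 0.2298, 0.008 ]))]
```

View pics/c4.png

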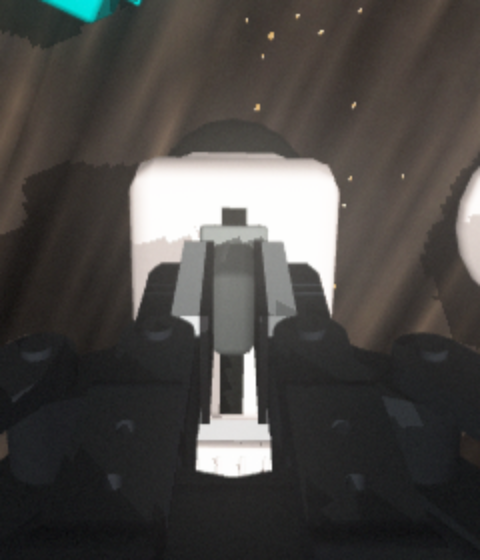

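The grip stays put while the pull rises from 6 to 18 N, so the slide is at its closed stop. I'll release, rise and then look at the cassette.

Scaled: -95 mm / 400 = -0.2375, -60 mm / 400 = -0.15.

send_rows(rows="0 0 0 0 0 0 0;0 0 0 0 0 0 0;0 0 0 0 0 0 0.2;0 0 0 0 0 -0.0625 0.5;0 0 0 0 0 -0.15 1;0 0 0 0 0 -0.2375 1;0 0 0 0 0 -0.2375 1")

```text
time: 7.28
eef_pos: [0.4505, 0.1388, 0.1998]
tcp_rot: [0.177, 0.984, 0.001, 0.003]
contact_force: [-0.2, -0.5, 0.3]
opening: 1.001
finger_force: 0.0
```

```bash
python3 - <<'E'
from h import *
p=cam('wrist'); s=ctrl.get_state(); print(s['time'],s['eef_pos'],s['opening'])
print(look(p,'slide_grip'),proj(p,[.534-.0797,.105+.0296,.096]))
for t in ['cassette','catch_left_face','catch_right_face']:print(t,look(p,t))
for g in [(.5857,.0857,.198)]: print(move(g,159.6))
E
```

```text
7.325 [0.4492 0.1386 0.1977] 0.995966137076243
[(0.73, array([0.4563, 0.1377, 0.0871]))] [310.5465 253.6254]
cassette [(0.86, array([0.3552, 0.1311, 0.0283])), (0.62, array([0.5703, 0.0893, 0.0782])), (0.17, array([0.5652, 0.0643, 0.0723]))]
catch_left_face [(0.71, array([0.5854, 0.1132, 0.072 ])), (0.58, array([0.3776, 0.1123, 0.0339]))]
catch_right_face [(0.94, array([0.3473, 0.1446, 0.0335])), (0.55, array([0.5574, 0.0671, 0.0733]))]
(array([-0.08, -0.17, -0.06]), array([-147.7,   -1. ,   -3.8]))
```

Scaled: -148 mm / 400 = -0.37, -100 mm / 400 = -0.25.

send_rows(rows="0 0 0 -0.125 0 0 1;0 0 0 -0.25 0 0 1;0 0 0 -0.37 -0.0025 0 1;0 0 0 -0.37 -0.0025 0 1;0 0 0 -0.37 -0.0025 0 1")

```text
time: 8.15
eef_pos: [0.5859, 0.0857, 0.1947]
tcp_rot: [0.178, 0.984, -0.0, -0.002]
contact_force: [-1.3, -0.8, 0.2]
opening: 0.997
finger_force: 0.0
```

```bash
python3 - <<'E'
from h import *
p=cam('wrist','w5'); s=ctrl.get_state(); print(s['time'],s['eef_pos'],s['tcp_rot'],s['contact_force'])
for t in ['slide_grip','cassette','catch_left_face','catch_right_face','blade']:print(t,[(a,X,proj(p,X).round()) for a,X in look(p,t)])
print(proj(p,[.5857,.0857,.08]))
cv2.imwrite('pics/c5.png',cv2.resize(p['color'][120:420,190:450][:,:,::-1],None,fx=2,fy=2,interpolation=cv2.INTER_CUBIC)[:598])
E
```

```text
8.2 [0.5857 0.086  0.1951] [ 0.1775  0.9841 -0.0001 -0.0014] [-0.5313 -0.3502  0.0866]
slide_grip [(0.73, array([0.459 , 0.1385, 0.0921]), array([323.,  22.])), (0.51, array([0.5083, 0.2288, 0.0046]), array([443.,  78.]))]
cassette [(0.71, array([0.5832, 0.0832, 0.0752]), array([311., 240.]))]
catch_left_face [(0.9, array([0.5944, 0.1045, 0.0848]), array([344., 248.])), (0.56, array([0.5806, 0.0801, 0.0778]), array([305., 239.]))]
catch_right_face [(0.85, array([0.5716, 0.0692, 0.0841]), array([286., 235.]))]
blade [(0.86, array([0.5842, 0.0876, 0.0751]), array([317., 239.]))]
[314.8945 243.4972]
```

View pics/c5.png

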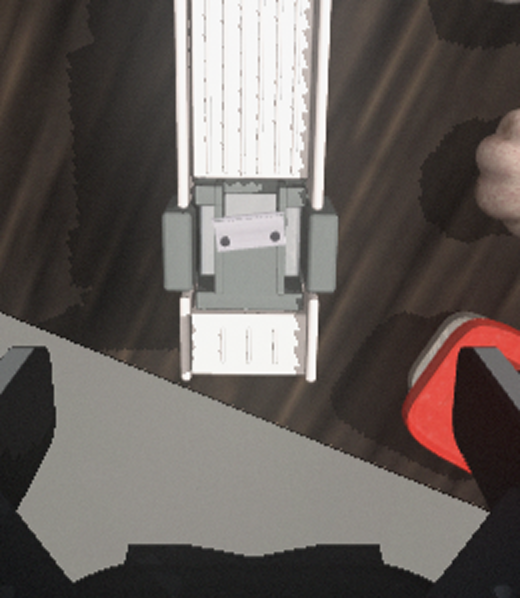

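The catches' outer edges are at crop columns 162 and 337 and rows 205-292. That puts the middle at full-frame pixel (314.7,244), which matches the projected target (314.9,243.5). The rails look parallel to the tool.

```bash
python3 - <<'E'
from h import *
p=cam('top'); s=ctrl.get_state(); print(s['time'],s['eef_pos'])
u=np.array([.9373,-.3486]);n=np.array([.3486,.9373])
for t in ['garlic','food_tub','food_guard']:
    for a,X in look(p,t): d=X[:2]-[.5857,.0857]; print(t,a,X,'along',d@u,'lat',d@n)
print(move((.5857,.0857,.074),159.6))
E
```

```text
8.5 [0.5865 0.086  0.1966]
garlic 0.73 [0.6089 0.2115 0.0391] along -0.02214016218391998 lat 0.12603913035473366
food_tub 0.86 [0.7107 0.1739 0.0391] along 0.0864466454261292 lat 0.12624658503295244
food_guard 0.93 [0.5059 0.234  0.0087] along -0.12645261444619424 lat 0.11117310656991206
(array([ 0.01,  0.02, -0.06]), array([  1.1,  -0.5, 122.6]))
```

Scaled: 122 mm / 400 = 0.305, 112 mm / 400 = 0.28.

send_rows(rows="0 0 0 0 0 0.1 1;0 0 0 0 0 0.1875 1;0 0 0 0 0 0.245 1;0 0 0 0 0 0.28 1;0 0 0 0 0 0.305 1;0 0 0 0 0 0.305 1;0 0 0 0 0 0.305 1")

```text
time: 9.52
eef_pos: [0.5878, 0.0856, 0.0754]
tcp_rot: [0.178, 0.984, 0.0, 0.001]
contact_force: [0.6, 0.5, 0.5]
opening: 0.998
finger_force: 0.0
```

send_rows(rows="0 0 0 0 0 0 0.6;0 0 0 0 0 0 -1;0 0 0 0 0 0 -1;0 0 0 0 0 0 -1;0 0 0 0 0 0 -1;0 0 0 0 0 0 -1", grip_force=40)

```text
time: 10.28
eef_pos: [0.5876, 0.0849, 0.0764]
tcp_rot: [0.178, 0.984, -0.001, 0.0]
contact_force: [-3.1, -2.3, 7.4]
opening: 0.6
finger_force: 43.2
```

```bash
python3 - <<'E'
from h import *
p=cam('wrist','w6'); s=ctrl.get_state(); r=R.from_quat(s['tcp_rot']); print(s['time'],s['eef_pos'],'F',r.inv().apply(s['contact_force']),s['opening']*85,s['finger_force'])
print(look(p,'slide_grip'))
cv2.imwrite('pics/c6.png',cv2.resize(p['color'][150:480,140:480][:,:,::-1],None,fx=1.7,fy=1.7))
E
```

```text
10.325 [0.5876 0.0849 0.0763] F [ 2.3278 -3.681  -8.1752] 50.94046550349589 43.16385269165039
[]
```

View pics/c6.png

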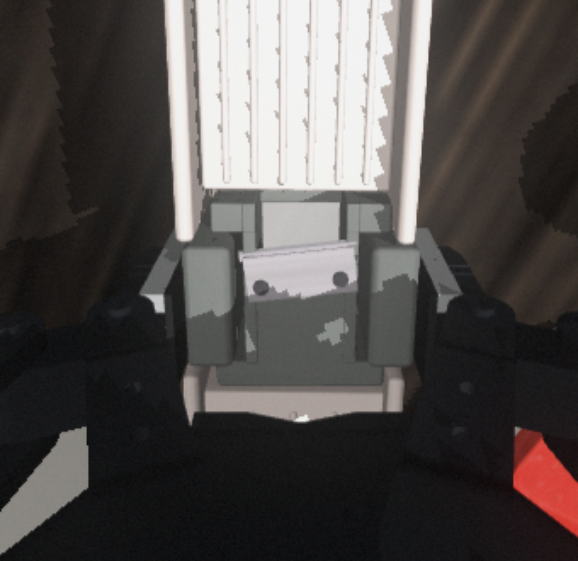

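Both catches are pressed, with the opening at 51 mm and the pads outside the catches, clear of the blade. I'll start the lift gently.

Scaled: -18 mm / 400 = -0.045, -12 mm / 400 = -0.03.

send_rows(rows="0 0 0 0 0 -0.0075 -1;0 0 0 0 0 -0.0175 -1;0 0 0 0 0 -0.03 -1;0 0 0 0 0 -0.045 -1;0 0 0 0 0 -0.045 -1")

```text
time: 11.0
eef_pos: [0.5867, 0.0853, 0.0928]
tcp_rot: [0.178, 0.984, -0.0, -0.001]
contact_force: [-3.4, -3.9, -0.2]
opening: 0.601
finger_force: 43.3
```

The force stays low (5 N) and the grip is unchanged, so the lift goes on.

Scaled: -122 mm / 400 = -0.305, -112 mm / 400 = -0.28.

send_rows(rows="0 0 0 0 0 -0.03 -1;0 0 0 0 0 -0.075 -1;0 0 0 0 0 -0.13 -1;0 0 0 0 0 -0.1875 -1;0 0 0 0 0 -0.2425 -1;0 0 0 0 0 -0.28 -1;0 0 0 0 0 -0.305 -1;0 0 0 0 0 -0.305 -1")

```text
time: 12.0
eef_pos: [0.5873, 0.0858, 0.2153]
tcp_rot: [0.178, 0.984, 0.0, 0.001]
contact_force: [-0.9, -0.8, -1.1]
opening: 0.6
finger_force: 43.7
```

send_rows(rows="0 0 0 0 0 0 -1;0 0 0 0 0 0 -1;0 0 0 0 0 0 -1;0 0 0 0 0 0 -1")

```text
time: 12.5
eef_pos: [0.5869, 0.0856, 0.214]
tcp_rot: [0.178, 0.984, -0.0, -0.0]
contact_force: [-1.1, 0.2, -0.4]
opening: 0.599
finger_force: 43.7
```

```bash
python3 - <<'E'
from h import *
p=cam('wrist','w7'); q=cam('scene'); s=ctrl.get_state(); r=R.from_quat(s['tcp_rot']); print(s['time'],s['eef_pos'],s['tcp_rot'],s['contact_force'],s['opening']*85,s['finger_force'],np.abs(s['dq']).max())
print(look(p,'slide_grip'),look(p,'cassette'),look(q,'cassette'),look(q,'slide_grip'))
a=cv2.resize(p['color'][0:480,120:500][:,:,::-1],(400,505)); b=cv2.resize(q['color'][100:300,290:440][:,:,::-1],(379,505)); cv2.imwrite('pics/c7.png',np.hstack([a,b]))
E
```

```text
12.6 [0.587  0.0856 0.2142] [ 0.1777  0.9841 -0.     -0.0001] [-1.4635 -0.0619 -0.5585] 51.125070523449864 43.73614847660065 0.0022437603856675474
[(0.98, array([0.4607, 0.1339, 0.0928]))] [(0.73, array([0.5819, 0.0844, 0.2161]))] [(0.72, array([0.5764, 0.0858, 0.2135])), (0.64, array([0.3577, 0.1295, 0.0254]))] [(0.55, array([0.4516, 0.1373, 0.0875]))]
```

View pics/c7.png

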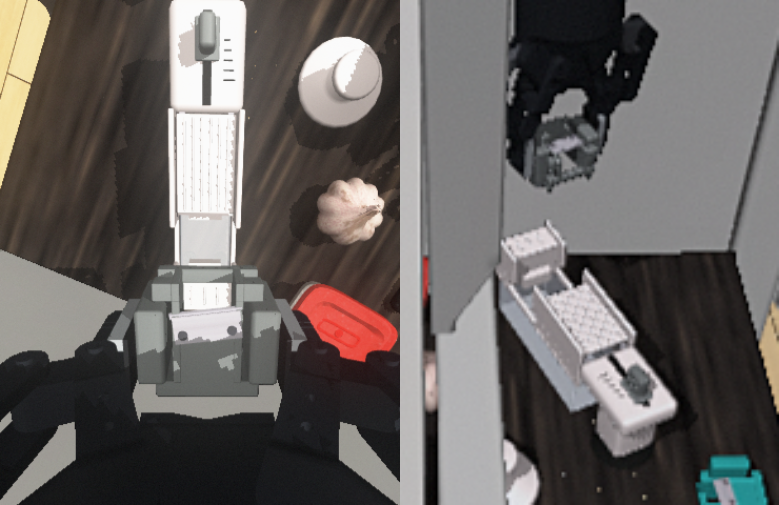

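The pocket is empty and the slide is at its closed end. The cassette hangs level between the pads, about 135 mm above its seat, and the other things haven't moved.

```bash
python3 -c "
from plant import ctrl
print(ctrl.sign_off())"
```

```text
the job is handed in; nothing more can be done
None
```

I slid the thickness grip back to its closed stop, then pinched the catches and lifted the cassette straight out. The arm now holds it level and still, about 10 cm clear above the slicer; I handed the job in at about 12.6 s, and no verdict came back.

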